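# Lay the stop pin in its cradle

## Robot

A 7-joint arm with a two-finger parallel gripper is mounted at the origin on a cart in front of the work surface, level with it; the furniture and walls round the work are solid. World frame = base frame: x ahead of the robot, y to its left, z up, the work surface at z = 0. Lengths are in m, angles in rad, forces in N, time in s.
With the tool pointing down it reaches from about 0.425 to 0.925 m from the base axis. Payload 6.8 kg.
Tool frame: the origin (TCP) lies at the very end of the fingers, on their centre line; the grasp point (between the pads) lies 19 mm behind it; z points along the fingers, y is the line along which they close (so a half turn about z gives the same grasp; the last joint's range is limited). The gripper opens to 85 mm and grips with 20 to 120 N. Pads are 22 mm wide; open, the fingers measure 114 mm over their backs; the gripper's body (76 mm by 85 mm) begins 54 mm behind the grasp point. The pads swing forward as they close: fully open they stand 13 mm farther back than shut.
Start: joints at [1.186, 0.477, 0.022, 1.555, -0.011, 1.109, -0.083], TCP at [0.184, -0.649, 0.231] pointing down, gripper open.
Joint ranges: [-2.96, 2.96], [-0.34, 2.1], [-1.41, 1.46], [0.24, 2.44], [-1.37, 4.51], [0.17, 1.92], [-2.96, 2.96]. Speed limits (rad/s): [2.39, 2.39, 3.14, 3.14, 3.14, 3.14, 3.14].

## Interface

Orientations are given as a unit quaternion [w, x, y, z].
In Python, from station import telemetry, viewer, job, search_frame, cut_out gives the robot as it stands. The module is installed in compiled form; this text tells all that it offers.
- The arm moves only by the shell command python3 -m crank 'ROWS' [FORCE]. ROWS is JSON, a list of rows, each an object with "delta_rot": the turn, a rotation vector about the tool's x, y, z in degrees, a list of three; "xyz": the shift along the tool's x, y, z in m, a list of three; "fingers": the gripper command: -1 is fully open, 1 is shut, values between are in proportion. In form: [{"delta_rot": [ax, ay, az], "xyz": [dx, dy, dz], "fingers": fingers}, ...]. A call has 1 to 10 rows; each row is the pose to reach, as a shift and turn from the pose commanded when the call began, along the tool's axes at that moment; what a row does not reach only later rows make up. A row lasts 1/10 s, in which the tool goes at most 50 mm and 8.59 degrees, less where a joint would pass 70% of its speed; a pose out of reach is approached as far as the arm can. A call with a gripper value outside its range is refused whole. The fingers move at their own pace and stop on an object; FORCE is the grip in N (left out, the last holds). Time passes only in rows, so rows that repeat a pose let the fingers close. It gives the time, the measured TCP pose, the force, the opening and the grip force at its end, in the units of the state.
- telemetry.get_obs(): the state, without advancing time (a new reading comes with each control period).
- viewer.read_camera(name): name is "side" or "top"; returns a dict with "img" (384x512x3 uint8, red, green, blue), "fx", "fy", "cx", "cy" (pixels), "k1" (the pictures are not rectified: a ray, as slopes to the right and down, at radius r is drawn at 1 + k1 r^2 times it, then the intrinsics apply), "origin" and "rotation" of the camera in the world. Camera axes: x right, y up, looking along -z (the intrinsics and any distortion apply to the point x, -y, -z); pixel columns grow to the right and rows downward; lengths in m; the calibration is good to about 2 mm. A picture is of the moment at which its call begins. There is no depth.
- job.hand_in(): hands the job in; it is judged then, once.
Trained networks look in the newest picture that a camera, given by its name, has taken for a name from the list of things; names that differ only in an ending like _2 or _b are one class to them, and where a whole thing is asked for, a point or a joint stands for the part that bears it (a point fixed in the world has none). Each returns a list of dicts, best first, with "score" (0 to 1); they miss things now and then, are a little off and sometimes report something else, mostly with a low value. They report only what shows in the picture. A call takes as long as a camera call. They do not tell look-alikes from the thing itself.
- search_frame(camera, thing): "pixel" ([column, row] in pixels, amid what is visible of it).
- cut_out(camera, thing): "pixels" (384x512 bool, what is visible of it) and "pixel" ([column, row] in pixels, amid what is visible of it).
The state is a dict: "t": time; "q": joint angles; "joint_vel": joint speeds; "joint_torque": joint torques, N m; "eef_pos": TCP position; "tool_rot": TCP orientation; "contact_force": force on the tool from outside, world axes, zero at the start; "torque": the same for the moment, N m; "gripper_width": opening from 0.0 (shut) to 1.0 (fully open); "grasp_force": force on a finger pad.
Only numpy, scipy, OpenCV 4.12 (cv2) and the standard library are available. Lean on these libraries where they do the work, as an engineer would, in place of code of your own. Each camera call takes 0.05 s, during which the arm holds its last target. There are 200 camera calls.

## Task

Pick up the stepped steel stop pin that stands upright on the bed and lay it on its side in the pin cradle, its thick foot in the wide V saddle and its thin shank on the narrow rest. Lower it in rather than dropping it, let go, and leave the collet and the vacuum plug standing where they are.

Things in the scene. Friction and masses are not known exactly. Their poses are not given: they have to be found in the camera images.
- pin_mid (a point): centre (31.5 mm above the foot's face) of the stop pin: loose plain steel, 63 mm long, about 0.17 kg, standing upright on its thick end. Thick foot: 30 mm diameter, 27 mm long; thin shank: 20 mm diameter, 36 mm long, up to the other end. Its z axis runs along the pin from foot to shank end.
- cradle_seat (a point): seat of the lying pin's centre, 55 mm above the bed. x: level, from the lying pin's foot to its shank end; z up. Fixed dark plate 120x62x10 mm with two bright supports, open above: wide V (14 mm long, 44 across, wings end 4 mm below the pin's axis) at x = -20.5 mm for the foot; narrow flat rest (8 long, 14 across, top 10 mm below the axis) at x = +10.5 mm for the shank; free air beyond.
- collet_mid (a point): centre of a loose standing steel spring collet, 34 mm diameter and 46 mm tall, a bystander: slotted all round and slightly tapered, without a step. z is up.
- plug_mid (a point): centre of a loose black rubber vacuum plug, 35 mm diameter and 37 mm tall, a bystander with a knob on top. z is up.
There are look-alikes about, which are no part of the job. Leave any brown look-alike of the part that bears cradle_seat alone.

How it is judged:
By the outcome, as a careful person would: the job done as asked, in the order asked, and still so for the second after the job is handed in, with the robot touching nothing.
It also fails if it takes over 40 s, if anything falls off the work surface, if the arm or the gripper's body presses on something with over 40 N, if the wrist force passes 120 N, or if a joint passes its speed limit or range.

## Working session

There is one attempt and no reset: what is moved stays moved. The work goes in short steps, Python scripts to look and compute and a shell command to move; the robot and the scene stay as the last step left them, time stands still between calls to the robot, and variables do not carry over. Pictures are saved under pics/ and viewed, at most 10 in all, crops included, and the job is handed in when it is done.

```bash
mkdir -p pics; cat > h.py <<'E'
import numpy as np, cv2
from station import telemetry, viewer, job, search_frame, cut_out
from scipy.spatial.transform import Rotation as R
def cam(n):
    c=viewer.read_camera(n); return c
def Rm(c):
    r=np.array(c["rotation"],float); return r if r.shape==(3,3) else R.from_quat(r[[1,2,3,0]]).as_matrix()
def ray(c,p):
    d=np.array([(p[0]-c["cx"])/c["fx"],(p[1]-c["cy"])/c["fy"]]); u=d.copy()
    for _ in range(20): u=d/(1+c["k1"]*(u@u))
    v=Rm(c)@np.array([u[0],-u[1],-1]); return np.array(c["origin"]),v
def atz(c,p,z):
    o,v=ray(c,p); return o+v*(z-o[2])/v[2]
def proj(c,P):
    v=Rm(c).T@(np.array(P)-c["origin"]); u=np.array([v[0],-v[1]])/-v[2]
    u=u*(1+c["k1"]*(u@u)); return [c["fx"]*u[0]+c["cx"],c["fy"]*u[1]+c["cy"]]
def save(n,img): cv2.imwrite("pics/"+n,img[:,:,::-1])
def tri(c1,p1,c2,p2):
    o1,v1=ray(c1,p1);o2,v2=ray(c2,p2); s=np.linalg.lstsq(np.c_[v1,-v2],o2-o1,rcond=None)[0]
    a=o1+s[0]*v1;b=o2+s[1]*v2; return (a+b)/2,np.linalg.norm(a-b)
E
python3 - <<'E'
from h import *
np.set_printoptions(precision=4,suppress=True)
for n in("top","side"):
    c=cam(n); save(n+"0.png",c["img"])
    print(n,c["fx"],c["k1"],c["origin"],Rm(c).tolist())
    for t in("pin_mid","cradle_seat","collet_mid","plug_mid"):
        for r in search_frame(n,t): print(t,np.round(r["pixel"],1),round(r["score"],2),atz(c,r["pixel"],.03))
o=telemetry.get_obs();print(o["t"],o["eef_pos"],o["tool_rot"],o["gripper_width"])
E
```

```text
top 367.0690974079328 -0.05720495703591965 [ 0.4327 -0.0633  1.0625] [[0.0008174601397136216, 0.9960940377208773, -0.08829495894919415], [-0.9999623924947671, 0.001576573205052223, 0.008528072060593334], [0.008633965199231486, 0.08828466703708528, 0.9960578658948935]]
cradle_seat [169.4 193.5] 0.87 [0.5035 0.1517 0.03  ]
cradle_seat [346.7 209.6] 0.7 [ 0.4586 -0.3491  0.03  ]
collet_mid [272.3 165.1] 0.49 [ 0.5848 -0.139   0.03  ]
collet_mid [172.6 195.1] 0.29 [0.499  0.1425 0.03  ]
plug_mid [299.7 214.3] 0.67 [ 0.4454 -0.2155  0.03  ]
side 437.41916187450994 0.030679872727558444 [ 0.5034 -0.8139  0.6129] [[0.9998068629245989, 0.019217088557543966, -0.004115866402545737], [-0.014814466424987831, 0.5993319977494115, -0.8003634724662553], [-0.012913885295100012, 0.8002698669705556, 0.5995009354333937]]
pin_mid [224.4 190.5] 0.6 [ 0.4307 -0.0258  0.03  ]
cradle_seat [233.7 319.9] 0.85 [ 0.4624 -0.3742  0.03  ]
cradle_seat [257.6 155.3] 0.83 [0.5069 0.1199 0.03  ]
collet_mid [297.3 227.5] 0.79 [ 0.583  -0.1552  0.03  ]
plug_mid [229.  259.5] 0.56 [ 0.4495 -0.2403  0.03  ]
plug_mid [293.1 226.1] 0.23 [ 0.5749 -0.1507  0.03  ]
0.5 [ 0.1845 -0.6493  0.2313] [-0.      0.9904  0.138   0.    ] 1.001203150938937
```

View pics/top0.png

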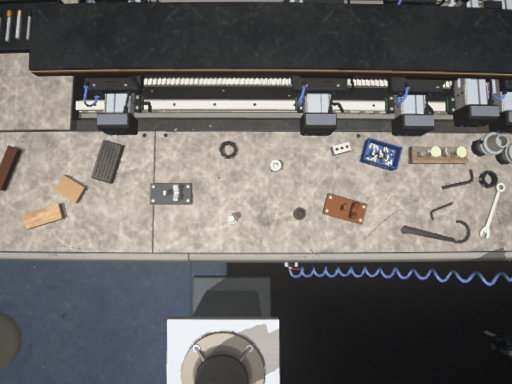

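View pics/side0.png

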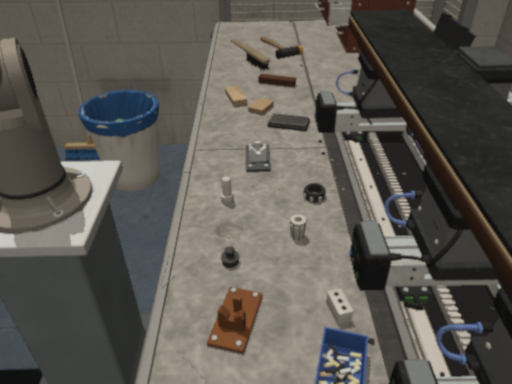

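The top view shows the dark cradle at about (171,193), its brown look-alike at (346,209), a pin-like part at (233,217), the collet at (275,165) and the plug at (299,214). In the side view the pin is at (227,190) and the dark cradle at (258,156). The pin is the plain stepped cylinder. I'll confirm pin and cradle in one enlarged crop.

```bash
python3 - <<'E'
from h import *
np.set_printoptions(precision=4,suppress=True)
t=cam("top");s=cam("side")
def cr(c,x,y,w,h,k): return cv2.resize(c["img"][y:y+h,x:x+w],None,fx=k,fy=k,interpolation=cv2.INTER_CUBIC)
a=np.hstack([cr(t,145,175,50,37,8),cr(t,212,197,50,37,8)]);b=np.hstack([cr(s,235,135,50,37,8),cr(s,202,172,50,37,8)])
save("crop.png",np.vstack([a,b]))
for n,c in(("top",t),("side",s)):
  for th in("pin_mid","cradle_seat"):
    for r in cut_out(n,th):
        y,x=np.nonzero(r["pixels"]); 
        if len(x): print(n,th,r["score"],r["pixel"],x.min(),x.max(),y.min(),y.max(),cv2.minAreaRect(np.c_[x,y].astype(np.float32)))
E
```

```text
top cradle_seat 0.96 [342.3, 208.8] 323 366 194 224 ((344.64971923828125, 208.81765747070312), (42.03838348388672, 21.40642738342285), 16.189205169677734)
side pin_mid 0.67 [228.3, 187.8] 220 233 177 204 ((226.5, 190.5), (27.0, 13.0), 90.0)
side cradle_seat 0.61 [234.5, 319.7] 208 261 288 352 ((234.1704864501953, 318.6392822265625), (39.413570404052734, 65.71653747558594), 17.447189331054688)
side cradle_seat 0.56 [296.1, 224.0] 290 305 214 239 ((297.5, 226.5), (25.0, 15.0), 90.0)
side cradle_seat 0.48 [225.8, 188.1] 221 234 176 204 ((227.5, 190.0), (28.0, 13.0), 90.0)
```

View pics/crop.png

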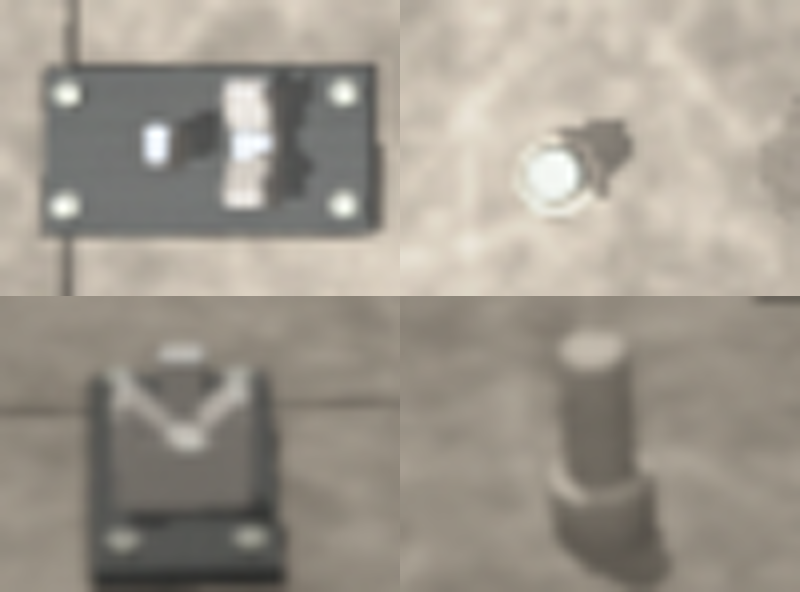

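In the crop, the dark cradle has its wide V at top px (175.5,193) and its narrow rest at (164,193). Cradle x therefore points image-left, about world +y. The plain stepped pin stands at top px (231,218), foot down. It matches the description, and the brown cradle is the look-alike.

```bash
cat >> h.py <<'E'
def rel(Rt,P):
    "shift (mm) and turn (deg) in present tool axes to tool matrix Rt, tcp P"
    o=telemetry.get_obs(); q=np.array(o["tool_rot"]); Rc=R.from_quat(q[[1,2,3,0]]); 
    print("shift",np.round(Rc.inv().apply(np.array(P)-o["eef_pos"])*1e3,1),"rot",np.round((Rc.inv()*R.from_matrix(Rt)).as_rotvec(degrees=True),1))
def tool(a):
    "tool y=+x world; z tilted by a deg from down towards +y"
    a=np.radians(a); z=np.array([0,np.sin(a),-np.cos(a)]);y=np.array([1.,0,0]);return np.c_[np.cross(y,z),y,z]
E
python3 - <<'E'
from h import *
np.set_printoptions(precision=4,suppress=True)
t=cam("top");s=cam("side")
g=lambda x0,y0,u,v:(x0+(u+.5)/8-.5,y0+(v+.5)/8-.5)
pt=g(212,197,154,175);ps=g(202,172,193,52)
print("pin top",atz(t,pt,.063),atz(s,ps,.063),tri(t,pt,s,ps))
print("ring",atz(t,g(212,197,156,175),.027))
for n,u,v,z in(("plate",204,149.2,.012),("bl",65,149.5,.012),("br",343,149,.012),("V",246,143,.045),("Vvalley",254,143,.034),("rest",155,144,.045)):
    print(n,atz(t,g(145,175,u,v),z))
for n,u,v,z in(("Vvalley",187,140,.034),("rest",182,56,.045),("Vl",118,78,.05),("Vr",238,78,.05),("boltl",122,244,.012),("boltr",250,241,.012)):
    print("side",n,atz(s,g(235,135,u,v),z))
rel(tool(0),[.5,-.3,.2])
E
```

```text
pin top [ 0.4337 -0.0233  0.063 ] [ 0.4354 -0.0246  0.063 ] (array([ 0.4345, -0.0232,  0.062 ]), np.float64(0.0016028133496673136))
ring [ 0.4338 -0.0226  0.027 ]
plate [0.5056 0.1535 0.012 ]
bl [0.5054 0.2037 0.012 ]
br [0.5057 0.1035 0.012 ]
V [0.5055 0.1321 0.045 ]
Vvalley [0.5063 0.1314 0.034 ]
rest [0.5051 0.1639 0.045 ]
side Vvalley [0.508  0.1288 0.034 ]
side rest [0.507  0.1621 0.045 ]
side Vl [0.4866 0.1406 0.05  ]
side Vr [0.5244 0.1392 0.05  ]
side boltl [0.487  0.1035 0.012 ]
side boltr [0.527  0.1038 0.012 ]
shift [ 399.  -249.8   31.3] rot [  0.    0.  -74.1]
```

```bash
python3 -m crank '[{"delta_rot":[0,0,-37],"xyz":[0.2,-0.125,0.0],"fingers":0},{"delta_rot":[0,0,-37],"xyz":[0.2,-0.125,0.0],"fingers":0},{"delta_rot":[0,0,-37],"xyz":[0.2,-0.125,0.0],"fingers":0},{"delta_rot":[0,0,-37],"xyz":[0.2,-0.125,0.0],"fingers":0},{"delta_rot":[0,0,-74],"xyz":[0.4,-0.25,0.0],"fingers":0},{"delta_rot":[0,0,-74],"xyz":[0.4,-0.25,0.0],"fingers":0},{"delta_rot":[0,0,-74],"xyz":[0.4,-0.25,0.0],"fingers":0},{"delta_rot":[0,0,-74],"xyz":[0.4,-0.25,0.0],"fingers":0},{"delta_rot":[0,0,-74],"xyz":[0.4,-0.25,0.0],"fingers":0},{"delta_rot":[0,0,-74],"xyz":[0.4,-0.25,0.0],"fingers":0}]' 60
python3 - <<'E'
from h import *
o=telemetry.get_obs();print(np.round(o["q"],2))
T=tool(45);g=np.array([.4345,-.0235,.052])
rel(T,g-T[:,2]*.10+T[:,2]*.019)
E
```

```text
t: 1.9
eef_pos: [0.5045, -0.2943, 0.2318]
tool_rot: [0.0, 0.705, 0.709, 0.002]
contact_force: [0.3, 0.1, -0.3]
gripper_width: 0.498
grasp_force: 0.0
[ 0.74  0.36 -0.4   1.76  0.16  1.06  0.29]
shift [213.8 -68.9 122.8] rot [-0.  44.9  0.4]
```

```bash
python3 -m crank '[{"delta_rot":[0,25,0],"xyz":[0.1,-0.035,0.04],"fingers":0},{"delta_rot":[0,25,0],"xyz":[0.1,-0.035,0.04],"fingers":0},{"delta_rot":[0,25,0],"xyz":[0.1,-0.035,0.04],"fingers":0},{"delta_rot":[0,45,0.4],"xyz":[0.214,-0.069,0.123],"fingers":0},{"delta_rot":[0,45,0.4],"xyz":[0.214,-0.069,0.123],"fingers":0},{"delta_rot":[0,45,0.4],"xyz":[0.214,-0.069,0.123],"fingers":0},{"delta_rot":[0,45,0.4],"xyz":[0.214,-0.069,0.123],"fingers":0},{"delta_rot":[0,45,0.4],"xyz":[0.214,-0.069,0.123],"fingers":0},{"delta_rot":[0,45,0.4],"xyz":[0.214,-0.069,0.123],"fingers":0},{"delta_rot":[0,45,0.4],"xyz":[0.214,-0.069,0.123],"fingers":0}]'
python3 - <<'E'
from h import *
o=telemetry.get_obs();print(np.round(o["q"],2))
T=tool(45);g=np.array([.4345,-.0235,.052])
rel(T,g+T[:,2]*.019)
s=cam("side");t=cam("top")
save("pre.png",np.hstack([cv2.resize(c["img"][y:y+h,x:x+100],(400,4*h)) for c,x,y,h in((s,180,110,130),(t,190,150,130))]))
E
```

```text
t: 2.9
eef_pos: [0.4339, -0.0866, 0.1092]
tool_rot: [-0.268, 0.657, 0.651, 0.271]
contact_force: [-0.6, -0.9, 0.8]
gripper_width: 0.501
grasp_force: 0.0
[ 1.    0.64 -0.61  2.   -0.43  0.98  0.72]
shift [ 4.50e+00 -1.00e-01  1.04e+02] rot [ 0.4  0.2 -0.4]
```

View pics/pre.png

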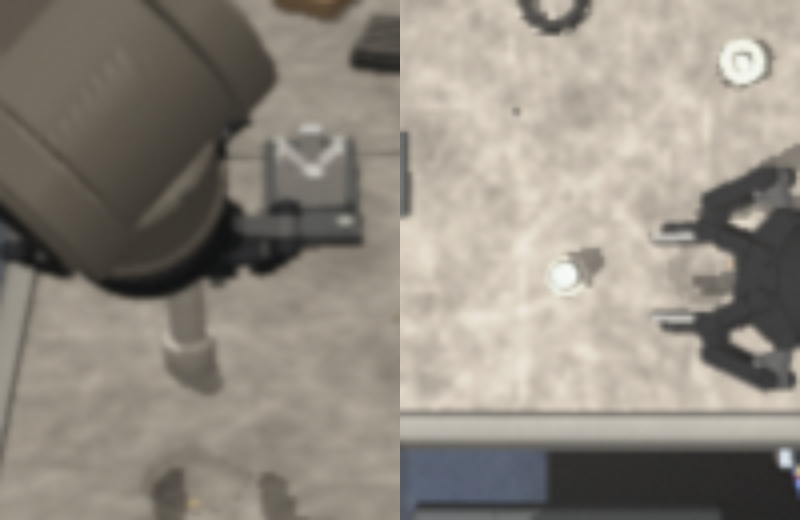

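The side crop shows the pin standing clear below the gripper. In the top crop the open fingers (rows 235 and 322) straddle the pin's line (row 273). Advancing to the grasp and closing.

```bash
python3 -m crank '[{"delta_rot":[0,0,0],"xyz":[0.004,0,0.03],"fingers":0},{"delta_rot":[0,0,0],"xyz":[0.004,0,0.06],"fingers":0},{"delta_rot":[0,0,0],"xyz":[0.004,0,0.085],"fingers":0},{"delta_rot":[0,0,0],"xyz":[0.004,0,0.104],"fingers":0},{"delta_rot":[0,0,0],"xyz":[0.004,0,0.104],"fingers":0},{"delta_rot":[0,0,0],"xyz":[0.004,0,0.104],"fingers":0},{"delta_rot":[0,0,0],"xyz":[0.004,0,0.104],"fingers":0}]'
python3 - <<'E'
from h import *
T=tool(45);g=np.array([.4345,-.0235,.052])
rel(T,g+T[:,2]*.019)
E
```

```text
t: 3.7
eef_pos: [0.4339, -0.0103, 0.0381]
tool_rot: [-0.269, 0.657, 0.65, 0.271]
contact_force: [-0.2, 0.9, 0.3]
gripper_width: 0.499
grasp_force: 0.0
shift [ 0.5  0.6 -0.1] rot [ 0.4  0.1 -0.5]
```

```bash
python3 -m crank '[{"delta_rot":[0,0,0],"xyz":[0,0,0],"fingers":0.7},{"delta_rot":[0,0,0],"xyz":[0,0,0],"fingers":0.7},{"delta_rot":[0,0,0],"xyz":[0,0,0],"fingers":1},{"delta_rot":[0,0,0],"xyz":[0,0,0],"fingers":1},{"delta_rot":[0,0,0],"xyz":[0,0,0],"fingers":1},{"delta_rot":[0,0,0],"xyz":[0,0,0],"fingers":1},{"delta_rot":[0,0,0],"xyz":[0,0,0],"fingers":1},{"delta_rot":[0,0,0],"xyz":[0,0,0],"fingers":1}]' 60
python3 - <<'E'
from h import *
c=cam("side");o=telemetry.get_obs();print(o["gripper_width"]*85,o["grasp_force"],o["contact_force"],o["eef_pos"])
E
```

```text
t: 4.5
eef_pos: [0.4337, -0.0096, 0.038]
tool_rot: [-0.27, 0.657, 0.65, 0.271]
contact_force: [0.9, -3.2, 5.8]
gripper_width: 0.218
grasp_force: 58.5
18.217457256198575 58.51841152863926 [ 1.45092407e-03 -4.44247420e+00  6.30342492e+00] [ 0.43371771 -0.00963828  0.03800586]
```

```bash
python3 -m crank '[{"delta_rot":[0,0,0],"xyz":[0.02,0,-0.02],"fingers":1},{"delta_rot":[0,0,0],"xyz":[0.05,0,-0.05],"fingers":1},{"delta_rot":[0,0,0],"xyz":[0.08,0,-0.08],"fingers":1},{"delta_rot":[0,0,0],"xyz":[0.12,0,-0.12],"fingers":1},{"delta_rot":[0,0,0],"xyz":[0.15,0,-0.15],"fingers":1},{"delta_rot":[0,0,0],"xyz":[0.15,0,-0.15],"fingers":1},{"delta_rot":[0,0,0],"xyz":[0.15,0,-0.15],"fingers":1}]'
python3 - <<'E'
from h import *
o=telemetry.get_obs();print(np.round(o["q"],2))
T=tool(0);rel(T,[.49,.13,.25])
T=tool(-45);rel(T,[.506,.16,.2])
E
```

```text
t: 5.25
eef_pos: [0.4333, -0.0094, 0.2497]
tool_rot: [-0.269, 0.657, 0.651, 0.27]
contact_force: [-0.7, -0.7, -2.6]
gripper_width: 0.213
grasp_force: 59.3
[ 1.    0.37 -0.73  2.02 -0.56  1.15  0.57]
shift [99.4 55.5 98.4] rot [  0.1 -44.8  -0.5]
shift [ 85.6  71.3 155. ] rot [ -0.1 -89.8  -0.6]
```

```bash
python3 -m crank '[{"delta_rot":[0,-8,0],"xyz":[0.02,0.01,0.02],"fingers":1},{"delta_rot":[0,-16,0],"xyz":[0.04,0.02,0.04],"fingers":1},{"delta_rot":[0,-24,0],"xyz":[0.06,0.03,0.06],"fingers":1},{"delta_rot":[0,-32,0],"xyz":[0.08,0.04,0.08],"fingers":1},{"delta_rot":[0,-40,0],"xyz":[0.1,0.055,0.1],"fingers":1},{"delta_rot":[0,-48,0],"xyz":[0.1,0.06,0.1],"fingers":1},{"delta_rot":[0,-56,0],"xyz":[0.1,0.071,0.11],"fingers":1},{"delta_rot":[0,-64,-0.5],"xyz":[0.1,0.071,0.12],"fingers":1},{"delta_rot":[0,-64,-0.5],"xyz":[0.1,0.071,0.12],"fingers":1},{"delta_rot":[0,-64,-0.5],"xyz":[0.1,0.071,0.12],"fingers":1}]'
python3 - <<'E'
from h import *
o=telemetry.get_obs();print(np.round(o["q"],2))
T=tool(-45);rel(T,[.506,.16,.2])
E
```

```text
t: 6.25
eef_pos: [0.504, 0.1475, 0.2323]
tool_rot: [0.115, 0.695, 0.699, -0.119]
contact_force: [1.4, 0.0, -1.6]
gripper_width: 0.211
grasp_force: 59.3
[-0.06  0.39 -0.65  1.8   0.5   1.3  -0.9 ]
shift [22.3  2.3 26.4] rot [ -0.2 -26.    0.4]
```

```bash
python3 -m crank '[{"delta_rot":[0,-8,0],"xyz":[0.007,0,0.008],"fingers":1},{"delta_rot":[0,-16,0],"xyz":[0.015,0.002,0.016],"fingers":1},{"delta_rot":[0,-24,0],"xyz":[0.022,0.002,0.026],"fingers":1},{"delta_rot":[0,-26,0.4],"xyz":[0.022,0.002,0.026],"fingers":1},{"delta_rot":[0,-26,0.4],"xyz":[0.022,0.002,0.026],"fingers":1},{"delta_rot":[0,-26,0.4],"xyz":[0.022,0.002,0.026],"fingers":1}]'
python3 - <<'E'
from h import *
o=telemetry.get_obs();print(np.round(o["q"],2))
T=tool(-45);rel(T,[.506,.16,.1])
s=cam("side");t=cam("top")
save("hold.png",np.hstack([cv2.resize(c["img"][y:y+130,x:x+100],(400,520)) for c,x,y in((s,210,50),(t,120,130))]))
for n,z in(("pin axis",(.506,.1535-.0315,.213)),("shank end",(.506,.1535+.0315,.213))): print(n,proj(s,z),proj(t,z))
E
```

```text
t: 6.85
eef_pos: [0.5085, 0.1564, 0.2042]
tool_rot: [0.27, 0.657, 0.65, -0.27]
contact_force: [0.3, 0.3, -2.4]
gripper_width: 0.211
grasp_force: 59.3
[-0.36  0.61 -0.55  1.72  0.74  1.63 -1.18]
shift [76.1 -2.9 71.3] rot [-0.3 -0.1 -0.5]
pin axis [np.float64(256.00136331228197), np.float64(85.71706053107718)] [np.float64(165.9138146191215), np.float64(187.0361299708714)]
shank end [np.float64(255.73707643664625), np.float64(74.93143872905904)] [np.float64(138.9976137143944), np.float64(186.99231218293082)]
```

View pics/hold.png

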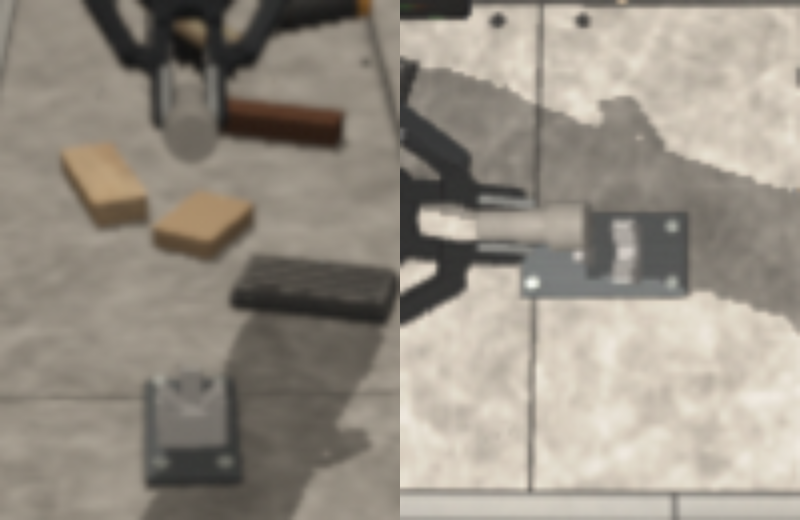

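In the side crop the pin is held level, its foot face towards the camera at (257,84). In the top crop the foot is towards the V with its face at (166,187). Lowering to just above the cradle.

```bash
python3 -m crank '[{"delta_rot":[0,0,-0.3],"xyz":[0.02,-0.002,0.02],"fingers":1},{"delta_rot":[0,0,-0.5],"xyz":[0.045,-0.003,0.04],"fingers":1},{"delta_rot":[0,0,-0.5],"xyz":[0.07,-0.003,0.065],"fingers":1},{"delta_rot":[-0.3,0,-0.5],"xyz":[0.094,-0.003,0.089],"fingers":1},{"delta_rot":[-0.3,0,-0.5],"xyz":[0.094,-0.003,0.089],"fingers":1},{"delta_rot":[-0.3,0,-0.5],"xyz":[0.094,-0.003,0.089],"fingers":1}]'
python3 - <<'E'
from h import *
o=telemetry.get_obs();print(np.round(o["q"],2),o["contact_force"])
T=tool(-45);rel(T,[.506,.16,.0416])
s=cam("side");t=cam("top")
save("near.png",np.hstack([cv2.resize(c["img"][y:y+65,x:x+50],(400,520),interpolation=cv2.INTER_CUBIC) for c,x,y in((s,232,115),(t,145,165))]))
p=np.array(o["eef_pos"])
f=p+[0,.0134-.0199-.0315,.0134]; m=lambda q,x,y:np.round((np.array(q)-[x,y])*8,0)
for P in(f,f+[0,.063,0],f+[0,.027,.015]): print(m(proj(s,P),232,115),m(proj(t,P),145,165))
E
```

```text
t: 7.55
eef_pos: [0.5058, 0.1611, 0.0757]
tool_rot: [0.271, 0.653, 0.654, -0.27]
contact_force: [1.0, 0.1, -1.3]
gripper_width: 0.21
grasp_force: 59.4
[-0.39  0.79 -0.51  1.76  0.81  1.49 -1.32] [ 1.03133452  0.07785257 -1.33907731]
shift [23.3  0.1 24.9] rot [ 0.1 -0.   0. ]
[198. 151.] [244. 209.]
[196.  54.] [ 56. 209.]
[196.  65.] [154. 205.]
```

View pics/near.png

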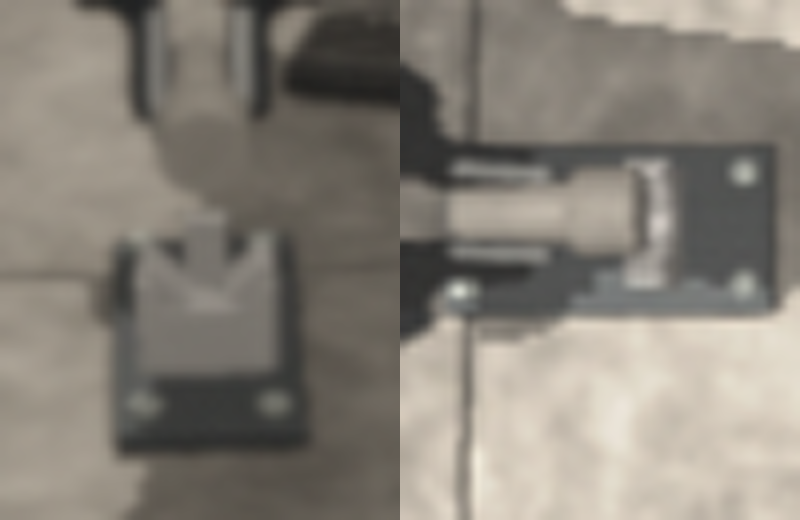

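The side crop shows the foot face at crop (203,150), centred over the V valley (212,300) to within the camera bias. The top crop shows the pin axis along the cradle, foot over the V. Lowering gently.

```bash
python3 -m crank '[{"delta_rot":[0,0,0],"xyz":[0.008,0,0.0085],"fingers":1},{"delta_rot":[0,0,0],"xyz":[0.015,0,0.016],"fingers":1},{"delta_rot":[0,0,0],"xyz":[0.0195,0,0.021],"fingers":1},{"delta_rot":[0,0,0],"xyz":[0.0215,0,0.023],"fingers":1},{"delta_rot":[0,0,0],"xyz":[0.0215,0,0.023],"fingers":1},{"delta_rot":[0,0,0],"xyz":[0.0215,0,0.023],"fingers":1}]'
python3 -m crank '[{"delta_rot":[0,0,0],"xyz":[0.0005,0,0.0005],"fingers":1},{"delta_rot":[0,0,0],"xyz":[0.001,0,0.001],"fingers":1},{"delta_rot":[0,0,0],"xyz":[0.001,0,0.001],"fingers":1},{"delta_rot":[0,0,0],"xyz":[0.001,0,0.001],"fingers":1}]' 30
```

```text
t: 8.25
eef_pos: [0.5052, 0.1609, 0.0428]
tool_rot: [0.271, 0.652, 0.654, -0.27]
contact_force: [0.1, 1.0, -1.7]
gripper_width: 0.209
grasp_force: 59.4
t: 8.65
eef_pos: [0.5053, 0.1608, 0.0415]
tool_rot: [0.271, 0.652, 0.654, -0.27]
contact_force: [0.1, 1.1, -1.2]
gripper_width: 0.215
grasp_force: 59.4
```

```bash
python3 -m crank '[{"delta_rot":[0,0,0],"xyz":[0.0005,0,0.0005],"fingers":1},{"delta_rot":[0,0,0],"xyz":[0.0005,0,0.0005],"fingers":1},{"delta_rot":[0,0,0],"xyz":[0.0005,0,0.0005],"fingers":1}]' 30
python3 -m crank '[{"delta_rot":[0,0,0],"xyz":[0.0005,0,0.0005],"fingers":1},{"delta_rot":[0,0,0],"xyz":[0.0005,0,0.0005],"fingers":1},{"delta_rot":[0,0,0],"xyz":[0.0005,0,0.0005],"fingers":1}]'
```

```text
t: 8.95
eef_pos: [0.5053, 0.1608, 0.0412]
tool_rot: [0.272, 0.652, 0.654, -0.27]
contact_force: [0.0, 1.2, 4.4]
gripper_width: 0.212
grasp_force: 59.8
t: 9.25
eef_pos: [0.5053, 0.1608, 0.041]
tool_rot: [0.272, 0.652, 0.654, -0.27]
contact_force: [-1.4, 1.8, 9.0]
gripper_width: 0.215
grasp_force: 60.2
```

Contact (about 10 N upward). Releasing.

```bash
python3 -m crank '[{"delta_rot":[0,0,0],"xyz":[0,0,0],"fingers":0.5},{"delta_rot":[0,0,0],"xyz":[0,0,0],"fingers":0.45},{"delta_rot":[0,0,0],"xyz":[0,0,0],"fingers":0.3},{"delta_rot":[0,0,0],"xyz":[0,0,0],"fingers":0.1},{"delta_rot":[0,0,0],"xyz":[0,0,0],"fingers":0.1},{"delta_rot":[0,0,0],"xyz":[0,0,0],"fingers":0.1},{"delta_rot":[0,0,0],"xyz":[0,0,0],"fingers":0.1}]' 20
python3 - <<'E'
from h import *
s=cam("side");t=cam("top")
save("rel.png",np.hstack([cv2.resize(c["img"][y:y+65,x:x+50],(400,520),interpolation=cv2.INTER_CUBIC) for c,x,y in((s,232,115),(t,145,165))]))
E
```

```text
t: 9.95
eef_pos: [0.5052, 0.1608, 0.0399]
tool_rot: [0.271, 0.652, 0.654, -0.27]
contact_force: [0.1, 0.1, 0.2]
gripper_width: 0.448
grasp_force: 0.0
```

View pics/rel.png

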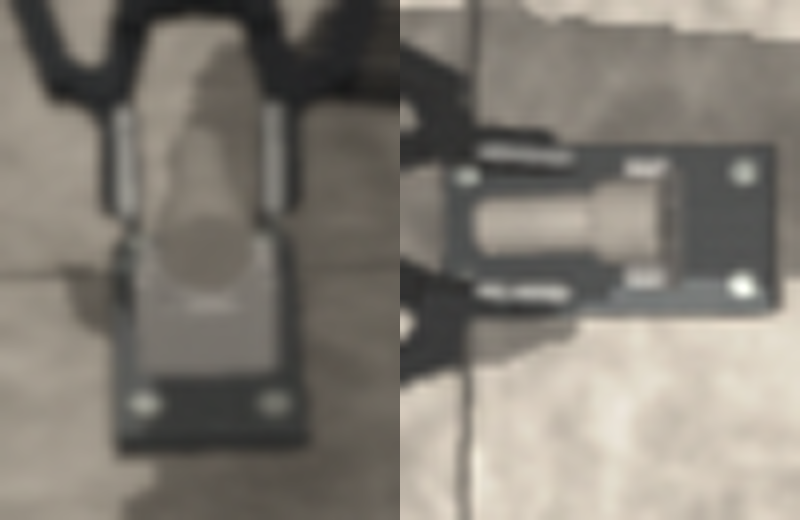

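The pin lies in the V at side crop (208,250) and on the rest, with both pads clear of it (top crop rows 155 and 293). Withdrawing along the fingers.

```bash
python3 -m crank '[{"delta_rot":[0,0,0],"xyz":[0,0,-0.01],"fingers":0.1},{"delta_rot":[0,0,0],"xyz":[0,0,-0.03],"fingers":0.1},{"delta_rot":[0,0,0],"xyz":[0,0,-0.06],"fingers":0.1},{"delta_rot":[0,0,0],"xyz":[0,0,-0.1],"fingers":0.1},{"delta_rot":[0,0,0],"xyz":[0,0,-0.14],"fingers":0.1},{"delta_rot":[0,0,0],"xyz":[0,0,-0.14],"fingers":0.1},{"delta_rot":[0,0,0],"xyz":[0,0,-0.14],"fingers":0.1},{"delta_rot":[0,0,0],"xyz":[0,0,-0.14],"fingers":0.1}]'
python3 - <<'E'
from h import *
s=cam("side");t=cam("top")
save("fin.png",np.vstack([np.hstack([cv2.resize(c["img"][y:y+40,x:x+50],(400,320),interpolation=cv2.INTER_CUBIC) for c,x,y in((s,232,130),(t,145,172))]),np.hstack([cv2.resize(c["img"],(400,280)) for c in (s,t)])]))
E
```

```text
t: 10.85
eef_pos: [0.5047, 0.2592, 0.1388]
tool_rot: [0.271, 0.652, 0.654, -0.271]
contact_force: [-0.3, -0.6, -0.9]
gripper_width: 0.449
grasp_force: 0.0
```

View pics/fin.png

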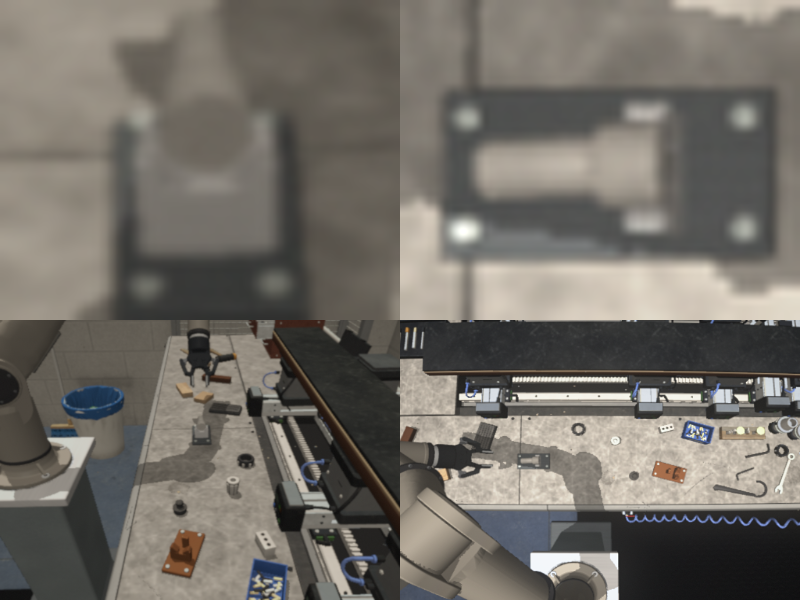

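The pin lies seated in the dark cradle, foot in the V and shank on the rest. The collet and plug still stand, and the gripper is well clear.

```bash
python3 -c "
from station import job
print(job.hand_in())"
```

```text
the job is handed in; nothing more can be done
None
```

The stop pin lies in the dark cradle, foot in the V saddle and shank on the narrow rest, lowered in and released; the collet and plug still stand, and the job was handed in at about 11 s with no verdict returned.

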